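Straightedge out of its flush groove and onto the two-cup rest

TASK

The thin aluminium straightedge lies sunk in the groove of its black storage block, where it cannot be gripped: slide it out past the open end of the block until its end overhangs, without tipping it off, then take it by that end and lift it away. Lay it flat on the free bench and let go, take it again by the middle, and lay it flat in the two end cups of the blue rest; leave the bush, the spring retainer and the small piston where they stand.

Things in the scene. Friction and masses are not known exactly. Their poses are not given: they have to be found in the camera images.
- straightedge_mid (a point): centre (half-way up) of the loose smooth aluminium straightedge, a bar 180 (its x) x 30 (y) x 5 mm (z), 64 to 112 g, same either way round. Starts in the groove, its -x end within 8 mm of the open end. Pressed from above with 5 to 10 N, fingertips drag it along: they hold it better than the smooth groove does
- storage_block: black block fixed to the bench, 196 (x) x 70 (y) x 49 mm high, origin at the centre of its underside. In its top a groove along x, 34 mm wide, 4 mm deep (orange floor 45 mm above the bench, so the bar stands 1 mm proud), open at the -x end (facing the robot), closed at +x by an 8 mm wall. Only bare bench below the overhanging end
- groove_mouth (a point): middle of the groove's open end, on the groove floor, at the end face of the storage block, 45 mm above the bench; x points into the groove
- rest: blue rest fixed to the bench, base plate 206 (x) x 60 (y) x 10 mm, origin at the centre of its underside. Two aluminium end cups on posts, open at the top and towards each other; together they hold the straightedge along x
- rest_seat (a point): centre of the seat, midway between the cups, level with their floors (40 mm above the bench); x runs from cup to cup. Inside: 188 mm between the end walls, 37 mm between the side walls, walls 8 mm above the floors. Between the cups a 58 mm gap along x, empty down to the base plate 30 mm below the floors: only there have fingers room below the straightedge
- bush: grey steel bush, 27 mm across, 26 mm high, loose; a bystander; origin at its underside
- retainer_0: round light-metal spring retainer, 32 mm across, 14 mm high, loose; a bystander; origin at its underside
- piston_a: small steel piston lying on its side, 27 mm across, 26 mm long, loose; a bystander; origin at its underside
- free_bench (a point): point on the bench top between the robot and the block where nothing stands: free for 100 mm either way along y and 60 mm either way along x, room to lay the straightedge along y. Nearest obstacles: two fixed grey pump rotors, 37 mm high, to the left (+y), and the block or rest beyond in +x

How it is judged:
On the way, in this order (a step that is already met when the one before it is completed fails the run):
1. the straightedge overhangs the open end of the storage block by at least 25 mm while still lying in the groove (x of straightedge_mid in the frame of groove_mouth between 0 and 0.065 m and height (world z) of straightedge_mid between 0.044 and 0.052 m and angle between straightedge_mid's own z axis and vertical below 0.08 rad), for 0.2 s.
2. the straightedge is lifted clear of the block (height (world z) of straightedge_mid above 0.075 m), for 0.1 s.
3. the straightedge lies flat on the bench, let go (height (world z) of straightedge_mid below 0.006 m and angle between straightedge_mid's own z axis and vertical below 0.05 rad and contact force between straightedge and the fingers below 0.1 N), for 0.2 s.
At the end, for the whole second after the job is handed in: the straightedge lies flat on the floors of both end cups of the rest, its centre within 7 mm of the seat's centre and within 2 mm of its height, lengthwise along the rest, let go and at rest (z of straightedge_mid in the frame of rest_seat between 0.0005 and 0.0045 m and horizontal distance between straightedge_mid and rest_seat below 0.007 m and angle between straightedge_mid's own z axis and vertical below 0.03 rad and angle between the x axis of straightedge_mid and the x axis of rest_seat, either way round below 0.12 rad and linear speed of straightedge below 0.02 m/s and contact force between straightedge and the fingers below 0.1 N); the robot touches nothing.
It fails at once if the straightedge is tipped by more than 0.4 rad (tipped off the block) (angle between straightedge_mid's own z axis and vertical above 0.4 rad).
It fails at once if the bush, retainer or piston is pushed more than 30 mm away (distance of any of bush, retainer_0, piston_a from where it was at the start of the episode above 0.03 m).
It also fails if it takes over 72 s, if anything falls off the work surface, if the arm or the gripper's body presses on something with over 40 N, if the wrist force passes 120 N, or if a joint passes its speed limit or range.

ROBOT

A 7-joint arm with a two-finger parallel gripper is mounted at the origin on a cart in front of the work surface, level with it; the furniture and walls round the work are solid. World frame = base frame: x ahead of the robot, y to its left, z up, the work surface at z = 0. Lengths are in m, angles in rad, forces in N, time in s.
With the tool pointing down it reaches from about 0.425 to 0.875 m from the base axis. Payload 4.7 kg.
Tool frame: the origin (TCP) lies midway between the tips of the shut fingers; the grasp point (between the pads) lies 19 mm behind it (ctrl.grip_depth is the distance from the TCP to the grasp point, in m); z points along the fingers, y is the direction in which the jaws open and shut (so a half turn about z gives the same grasp; the last joint's range is limited). The gripper opens to 87 mm and grips with 3 to 60 N. Pads are 19 mm wide; open, the fingers measure 117 mm over their backs; the gripper's body (75 mm by 190 mm) begins 51 mm behind the grasp point.
Start: joints at [1.231, 0.321, -0.07, 1.45, 0.023, 1.371, -0.057], TCP at [0.225, -0.61, 0.223] pointing down, gripper open.
Joint ranges: [-2.86, 2.86], [-0.3, 2.09], [-1.38, 1.24], [0.06, 2.45], [-1.56, 4.7], [0.09, 2.05], [-2.69, 2.69]. Speed limits (rad/s): [2.57, 2.57, 3.14, 3.14, 3.14, 3.14, 3.14].

INTERFACE

Orientations are given as a rotation vector (axis times angle).
In Python, from bench import ctrl gives the robot as it stands. The module is installed in compiled form; this text tells all that it offers.
- The arm moves only by the shell command python3 -m inch 'ROWS' [FORCE]. ROWS is JSON, a list of rows, each a list of 5 numbers: the opening, from -1 (shut) to 1 (fully open), so that 0 is half open, then the shift along the tool's x, y, z in mm, then the turn about the tool's z in rad. In form: [[fingers, tx, ty, tz, twist], ...]. A call has 1 to 5 rows; each row shifts and turns the pose as measured when the row begins, along the tool's axes as they then stand; what a row does not reach is not made up. A row lasts 1/8 s, in which the tool goes at most 62.5 mm and 10.7 degrees, less where a joint would pass 70% of its speed; a pose out of reach is approached as far as the arm can. A call is refused whole if a number of a shift passes 62.5 or a number of a turn 0.188, either way. A call with a gripper value outside its range is refused whole. The fingers move at their own pace and stop on an object; FORCE is the grip in N (left out, the last holds). Time passes only in rows, so rows that do not move let the fingers close. It gives the time, the measured TCP pose, the force and the opening at its end, in the units of the state.
- ctrl.get_state(): the state, without advancing time (a new reading comes with each control period).
- ctrl.get_image(name): name is "scene" or "top" or "wrist"; returns a dict with "color" (400x640x3 uint8, red, green, blue), "range_z" (400x640 float32, m along the optical axis (not along the pixel's ray), 0 where there is no reading), "K" (3x3 intrinsics, pixels), "R" (3x3) and "t" (3): a world point X has camera coordinates R X + t. Camera axes: x right, y down, z forward; pixel columns grow to the right and rows downward; lengths in m; the calibration is good to about 2 mm. A picture is of the moment at which its call begins.
- ctrl.close_job(): hands the job in, once; it reports no verdict.
The state is a dict: "time": time; "joint_positions": joint angles; "qd": joint speeds; "joint_torque": joint torques, N m; "position": TCP position; "tool_rot": TCP orientation; "ft_force": force on the tool from outside, world axes, zero at the start; "torque": the same for the moment, N m; "grip_width": opening from 0.0 (shut) to 1.0 (fully open).
Only numpy, scipy, OpenCV 4.12 (cv2) and the standard library are available. Lean on these libraries where they do the work, as an engineer would, in place of code of your own. Each camera call takes 0.05 s, during which the arm holds its last target. There are 200 camera calls.

## Working session

There is one attempt and no reset: what is moved stays moved. The work goes in short steps, Python scripts to look and compute and a shell command to move; the robot and the scene stay as the last step left them, time stands still between calls to the robot, and variables do not carry over. Pictures are saved under pics/ and viewed, about 8 in all and at most 12, crops included, and the job is handed in when it is done.

```bash
mkdir -p pics; python3 - <<'E'
from bench import ctrl
import cv2,numpy as np
s=ctrl.get_state();print({k:np.round(v,3) for k,v in s.items()}, ctrl.grip_depth)
for n in("top","scene"):
    d=ctrl.get_image(n);np.savez(f"pics/{n}0.npz",**d);cv2.imwrite(f"pics/{n}0.png",d["color"][:,:,::-1])
    print(n,d["K"],d["R"],d["t"])
E
```

```text
{'time': np.float64(0.0), 'joint_positions': array([ 1.231,  0.322, -0.07 ,  1.452,  0.023,  1.371, -0.057]), 'qd': array([ 0.001, -0.   , -0.   , -0.   , -0.002,  0.001, -0.001]), 'joint_torque': array([-0.0000e+00, -4.9129e+01, -4.0400e-01, -3.1254e+01, -6.4000e-02,
        4.4000e-02,  0.0000e+00]), 'position': array([ 0.225, -0.609,  0.221]), 'tool_rot': array([-3.091e+00, -5.530e-01,  1.000e-03]), 'ft_force': array([-1.089, -0.084, -0.406]), 'torque': array([-0.019, -0.011,  0.023]), 'grip_width': np.float64(1.001)} 0.0187
top [[372.54730813   0.         326.97678231]
 [  0.         372.54730813 197.0968781 ]
 [  0.           0.           1.        ]] [[ 4.23634270e-02 -9.99102164e-01  4.53522187e-04]
 [-9.77921413e-01 -4.15582957e-02 -2.04798972e-01]
 [ 2.04633943e-01  8.23247722e-03 -9.78803952e-01]] [-0.18155845  0.481403    0.80151922]
scene [[483.76356095   0.         324.7309365 ]
 [  0.         483.76356095 197.0900384 ]
 [  0.           0.           1.        ]] [[-0.88180851 -0.4711661   0.02040248]
 [-0.31922377  0.56447908 -0.76122241]
 [ 0.34714542 -0.67776535 -0.64816987]] [0.36034652 0.307218   0.72250772]
```

View pics/top0.png

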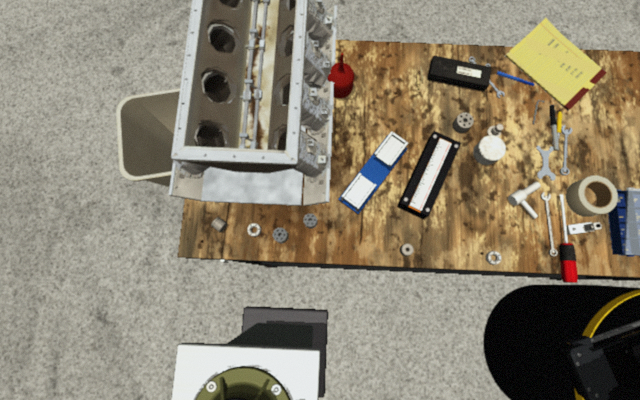

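The top view shows the blue rest around (373,172), the black block around (430,173) with its open end probably at the lower left, the rotors near (280,235) and (310,220), and small parts at (407,249) and (463,121). I'll enlarge it.

```bash
python3 - <<'E'
import cv2
a=cv2.imread("pics/top0.png")[100:270,325:505]
cv2.imwrite("pics/c1.png",cv2.resize(a,None,fx=3.5,fy=3.5,interpolation=cv2.INTER_CUBIC))
E
```

```text
(no output)
```

View pics/c1.png

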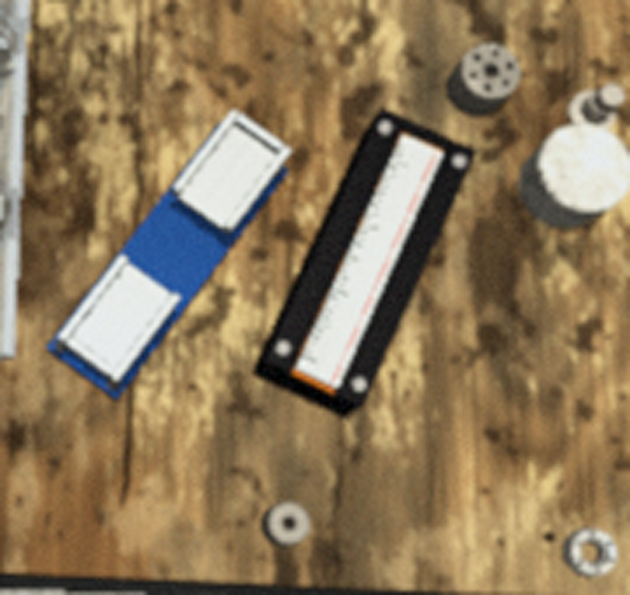

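View pics/scene0.png

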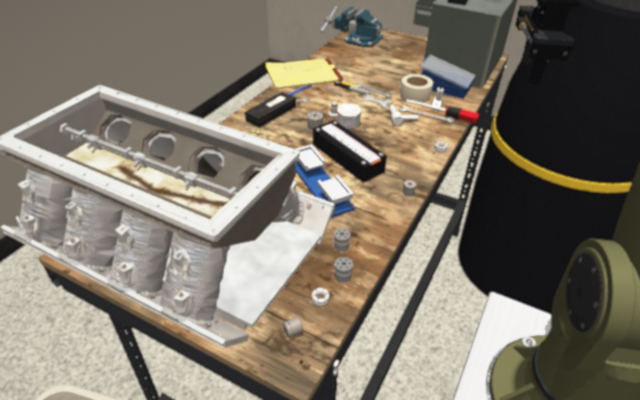

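```bash
cat > h.py <<'E'
import numpy as np,cv2
from bench import ctrl
def back(d,uv,z):
    uv=np.atleast_2d(uv).astype(float);K,R,t=d["K"],d["R"],d["t"]
    r=np.c_[uv,np.ones(len(uv))]@np.linalg.inv(K).T@R; c=-R.T@t
    return c+r*((z-c[2])/r[:,2])[:,None]
def pr(d,X):
    x=np.atleast_2d(X)@d["R"].T+d["t"];x=x@d["K"].T;return x[:,:2]/x[:,2:]
E
python3 - <<'E'
from h import *
d=np.load("pics/top0.npz");np.set_printoptions(precision=4,suppress=True)
c=lambda l:np.array(l)/3.5+[325-.36,100-.36]
bar=back(d,c([(403,135),(443,152),(337,386),(295,369)]),.05);print("bar",bar,bar.mean(0))
bl=back(d,c([(383,112),(472,150),(350,404),(258,365)]),.049);print("block",bl,bl.mean(0))
r=back(d,c([(237,110),(291,150),(112,382),(52,345)]),.048);print("rest",r,r.mean(0))
for q in(bar,bl,r):
    v=q[0]+q[1]-q[2]-q[3];print(np.arctan2(v[1],v[0]),np.linalg.norm(v)/2, np.linalg.norm(q[0]-q[1]))
print(back(d,c([(288,523),(592,552),(490,70)]),.02))
print("rotors etc",back(d,[(279,235),(310,220),(253,229),(218,224),(380,262),(330,262),(300,190)],.02))
E
```

```text
bar [[ 0.642  -0.4213  0.05  ]
 [ 0.631  -0.448   0.05  ]
 [ 0.468  -0.3752  0.05  ]
 [ 0.478  -0.348   0.05  ]] [ 0.5548 -0.3981  0.05  ]
block [[ 0.6584 -0.4084  0.049 ]
 [ 0.6337 -0.4679  0.049 ]
 [ 0.4567 -0.3837  0.049 ]
 [ 0.4799 -0.3242  0.049 ]] [ 0.5572 -0.3961  0.049 ]
rest [[ 0.656  -0.3095  0.048 ]
 [ 0.6289 -0.3462  0.048 ]
 [ 0.4648 -0.2296  0.048 ]
 [ 0.4877 -0.1897  0.048 ]] [ 0.5593 -0.2687  0.048 ]
-0.42012202529054177 0.17909448556204055 0.028845074021381322
-0.44236688071192537 0.19667038566938252 0.0644393666208082
-0.6182845307615809 0.20396079234723682 0.045565276748144486
[[ 0.3807 -0.3496  0.02  ]
 [ 0.3703 -0.5484  0.02  ]
 [ 0.7051 -0.4929  0.02  ]]
rotors etc [[ 0.4005 -0.0534  0.02  ]
 [ 0.4386 -0.1234  0.02  ]
 [ 0.4119  0.0079  0.02  ]
 [ 0.4201  0.0904  0.02  ]
 [ 0.3487 -0.2881  0.02  ]
 [ 0.3439 -0.174   0.02  ]
 [ 0.5094 -0.0959  0.02  ]]
```

```bash
cat >> h.py <<'E'
from scipy.spatial.transform import Rotation as Ro
def to(x,y,z,yaw=None):
    """print shift in tool axes (mm) and twist to reach a world target"""
    s=ctrl.get_state();p=np.array(s["position"]);R=Ro.from_rotvec(s["tool_rot"]).as_matrix()
    d=R.T@(np.array([x,y,z])-p)*1000
    yw=np.arctan2(R[1,0],R[0,0]);tw=None
    if yaw is not None: tw=-((yaw-yw+np.pi/2)%np.pi-np.pi/2)
    print("t %.1f"%s["time"],"pos",p.round(4),"yaw %.3f"%yw,"tilt %.3f"%np.arccos(-R[2,2]),"F",np.round(s["ft_force"],1),"w %.3f"%s["grip_width"],"-> shift",d.round(1),"twist",tw)
E
python3 -c "
from h import *
to(.5,-.37,.25,-.43)"
```

```text
t 0.1 pos [ 0.225  -0.6093  0.2216] yaw 0.354 tilt 0.002 F [-0.3 -0.1 -0.7] w 1.000 -> shift [ 340.9 -129.2  -28.2] twist 0.7838711890953026
```

```bash
python3 -m inch '[[-1,55,-21,-5,0],[-1,55,-21,-5,0],[-1,55,-21,-5,0],[-1,55,-21,-5,0],[-1,55,-21,-5,0]]' 20
python3 -m inch '[[-1,0,0,0,0.16],[-1,0,0,0,0.16],[-1,0,0,0,0.16],[-1,0,0,0,0.16],[-1,0,0,0,0.14]]'
python3 -c "
from h import *
to(.5,-.37,.25,-.43)"
```

```text
time: 0.72
position: [0.4461, -0.4153, 0.2429]
tool_rot: [-3.092, -0.53, 0.009]
ft_force: [0.4, -0.9, 0.6]
grip_width: 0.521
time: 1.35
position: [0.4519, -0.4068, 0.2406]
tool_rot: [-3.055, 0.701, 0.014]
ft_force: [0.7, -0.3, 0.0]
grip_width: 0.018
t 1.4 pos [ 0.4519 -0.4068  0.2406] yaw -0.451 tilt 0.012 F [ 0.7 -0.3  0. ] w 0.018 -> shift [ 27.1 -54.2  -9.4] twist -0.0210674738101293
```

```bash
python3 -m inch '[[-1,14,-27,-15,0],[-1,14,-27,-15,0],[-1,0,0,0,0]]'
python3 - <<'E'
from h import *
to(.5,-.37,.25,-.43)
d=ctrl.get_image("wrist");np.savez("pics/w1.npz",**d);cv2.imwrite("pics/w1.png",d["color"][:,:,::-1]);print(-d["R"].T@d["t"])
E
```

```text
time: 1.72
position: [0.5007, -0.3699, 0.2691]
tool_rot: [-3.052, 0.705, 0.02]
ft_force: [0.1, 1.0, 0.9]
grip_width: 0.004
t 1.7 pos [ 0.5007 -0.3699  0.2691] yaw -0.454 tilt 0.016 F [0.1 1.  0.9] w 0.004 -> shift [-0.3  0.5 19.1] twist -0.024076625551512798
[ 0.57541887 -0.40634613  0.42920188]
```

View pics/w1.png

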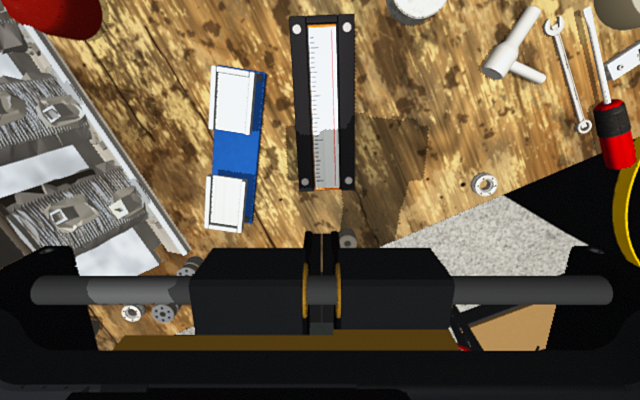

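The wrist view shows the rest at (232,150), the bar in the block at (324,105) with its mouth at (327,190), and the bush at (348,240). I'll enlarge the rest and block for measuring.

```bash
python3 - <<'E'
import cv2
a=cv2.imread("pics/w1.png")[5:245,190:370]
a=cv2.resize(a,None,fx=4,fy=4,interpolation=cv2.INTER_CUBIC)
# two halves side by side: rest | block
cv2.imwrite("pics/c2.png",cv2.hconcat([a[200:760+200,30:350][:600*2:1][:600] if 0 else cv2.resize(a[200:940,40:320],None,fx=.8,fy=.8),cv2.resize(a[20:760,380:680],None,fx=.8,fy=.8)]))
E
```

```text
(no output)
```

View pics/c2.png

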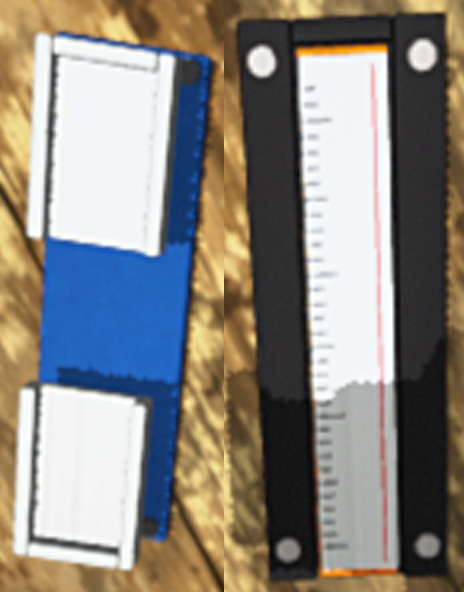

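```bash
python3 - <<'E'
from h import *
d=np.load("pics/w1.npz");np.set_printoptions(precision=4,suppress=True)
L=lambda l:np.array(l)/3.2+[200-.4,55-.4]
Rr=lambda l:(np.array(l)-[224,0])/3.2+[285-.4,10-.4]
for n,q in dict(rest=back(d,L([(35,35),(176,56),(133,568),(14,553)]),.048),bar=back(d,Rr([(302,54),(388,52),(398,570),(322,573)]),.05),block=back(d,Rr([(238,22),(443,14),(446,574),(270,580)]),.049)).items():
    v=q[0]+q[1]-q[2]-q[3];print(n,q[:,:2],"c",q.mean(0),"front",(q[2]+q[3])/2,"yaw %.3f len %.4f w %.4f %.4f"%(np.arctan2(v[1],v[0]),np.linalg.norm(v)/2,np.linalg.norm(q[0]-q[1]),np.linalg.norm(q[2]-q[3])))
z=d["range_z"]; print("bush",back(d,[(348,240)],.026))
E
```

```text
rest [[ 0.657  -0.3064]
 [ 0.6294 -0.3471]
 [ 0.4672 -0.234 ]
 [ 0.4942 -0.1938]] c [ 0.5619 -0.2703  0.048 ] front [ 0.4807 -0.2139  0.048 ] yaw -0.607 len 0.1979 w 0.0492 0.0485
bar [[ 0.6431 -0.4223]
 [ 0.631  -0.4483]
 [ 0.4665 -0.3749]
 [ 0.4783 -0.3479]] c [ 0.5547 -0.3984  0.05  ] front [ 0.4724 -0.3614  0.05  ] yaw -0.422 len 0.1805 w 0.0287 0.0295
block [[ 0.6611 -0.4076]
 [ 0.6333 -0.4696]
 [ 0.4565 -0.3909]
 [ 0.4844 -0.3282]] c [ 0.5588 -0.3991  0.049 ] front [ 0.4705 -0.3596  0.049 ] yaw -0.420 len 0.1936 w 0.0680 0.0686
bush [[ 0.3854 -0.352   0.026 ]]
```

```bash
python3 -m inch '[[-1,35,0,45,-0.034],[-1,35,0,45,0],[-1,0,0,50,0],[-1,0,0,45,0],[-1,0,0,0,0]]'
python3 -c "
from h import *
to(.564,-.4025,.052,-.42)"
```

```text
time: 2.4
position: [0.5524, -0.4079, 0.0739]
tool_rot: [-3.065, 0.671, 0.034]
ft_force: [-0.5, 0.1, -0.2]
grip_width: 0.005
t 2.4 pos [ 0.5524 -0.4079  0.0739] yaw -0.431 tilt 0.022 F [-0.5  0.1 -0.2] w 0.005 -> shift [ 8.8 -9.8 21.7] twist -0.011200931716181861
```

```bash
python3 -m inch '[[-1,9,-10,15,-0.011],[-1,0,0,3,0],[-1,0,0,2,0]]'
python3 -m inch '[[-1,0,0,1.5,0],[-1,0,0,1.5,0]]'
python3 -m inch '[[-1,0,0,2,0]]'
python3 -c "
from h import *
to(.564,-.4025,.05,-.42)"
```

```text
time: 2.78
position: [0.5667, -0.4051, 0.0576]
tool_rot: [3.072, -0.657, -0.024]
ft_force: [1.2, -0.5, -0.3]
grip_width: 0.004
time: 3.02
position: [0.5677, -0.4057, 0.0566]
tool_rot: [3.071, -0.656, -0.02]
ft_force: [0.2, 0.6, -0.4]
grip_width: 0.006
time: 3.15
position: [0.5679, -0.4059, 0.0551]
tool_rot: [3.07, -0.656, -0.018]
ft_force: [-0.2, 0.6, -0.6]
grip_width: 0.01
t 3.1 pos [ 0.5679 -0.4059  0.0551] yaw -0.421 tilt 0.012 F [-0.2  0.6 -0.6] w 0.010 -> shift [-4.9 -1.5  5.2] twist -0.0010328407155519859
```

```bash
python3 -m inch '[[-1,0,-1.5,3,0],[-1,0,0,3,0]]'
python3 -m inch '[[-1,0,0,3,0]]'
python3 -m inch '[[-1,0,0,3,0]]'
```

```text
time: 3.4
position: [0.5688, -0.4046, 0.0504]
tool_rot: [3.07, -0.656, -0.017]
ft_force: [-4.0, 4.0, 14.3]
grip_width: 0.004
time: 3.52
position: [0.5694, -0.4048, 0.0505]
tool_rot: [3.069, -0.656, -0.015]
ft_force: [-4.9, 1.9, 18.0]
grip_width: 0.003
time: 3.65
position: [0.5701, -0.4054, 0.0505]
tool_rot: [3.068, -0.656, -0.012]
ft_force: [-3.1, 2.4, 12.7]
grip_width: 0.004
```

```bash
python3 -m inch '[[-1,-8,0,1.8,0],[-1,-8,0,1.8,0]]'
python3 -m inch '[[-1,-8,0,1.8,0],[-1,-8,0,1.8,0]]'
python3 - <<'E'
from h import *
to(.51,-.378,.05,-.42)
d=ctrl.get_image("top");cv2.imwrite("pics/t2.png",cv2.resize(d["color"][100:270,380:505,::-1],None,fx=3.5,fy=3.5,interpolation=cv2.INTER_CUBIC))
E
```

```text
time: 3.9
position: [0.5589, -0.4003, 0.0505]
tool_rot: [3.066, -0.655, 0.002]
ft_force: [2.0, -1.7, 5.6]
grip_width: 0.008
time: 4.15
position: [0.5477, -0.3954, 0.0505]
tool_rot: [3.062, -0.653, 0.017]
ft_force: [1.9, -1.0, 7.5]
grip_width: 0.006
t 4.2 pos [ 0.5477 -0.3954  0.0505] yaw -0.420 tilt 0.015 F [ 1.9 -1.   7.5] w 0.006 -> shift [-41.5  -0.5  -0. ] twist -0.0004214491781429075
```

View pics/t2.png

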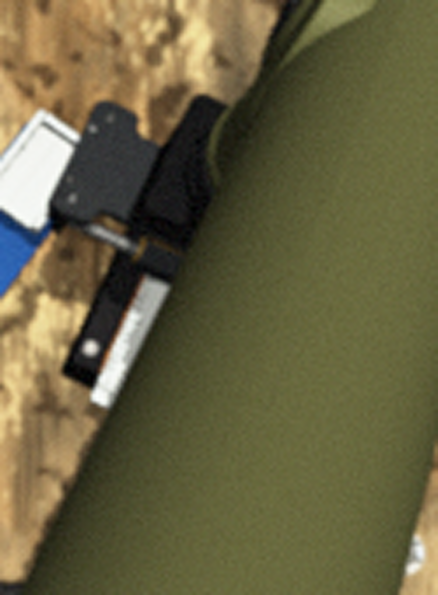

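The bar is following the fingers: its end already shows past the mouth at about (95,398). I'll keep dragging.

```bash
python3 -m inch '[[-1,-8,0,1.8,0],[-1,-8,0,1.8,0],[-1,-8,0,1.8,0],[-1,-8,0,1.8,0]]'
python3 -c "
from h import *
to(.51,-.378,.05,-.42)"
```

```text
time: 4.7
position: [0.5254, -0.3859, 0.0507]
tool_rot: [3.055, -0.651, 0.049]
ft_force: [1.8, -1.4, 7.4]
grip_width: 0.009
t 4.7 pos [ 0.5254 -0.3859  0.0507] yaw -0.420 tilt 0.036 F [ 1.8 -1.4  7.4] w 0.009 -> shift [-17.3  -1.    0.1] twist 0.0003139973967216658
```

```bash
python3 -m inch '[[-1,-8,0,1.5,0],[-1,-8,0,1.5,0],[-1,-7,0,1.5,0],[-1,0,0,0,0],[-1,0,0,-3,0]]'
python3 -m inch '[[-1,0,0,-12,0],[0.3,0,0,-30,0],[0.3,0,0,-40,0],[0.3,0,0,-40,0],[0.3,0,0,-40,0]]'
python3 -m inch '[[0.3,0,0,-40,0],[0.3,0,0,0,0]]'
python3 - <<'E'
from h import *
to(.49,-.367,.2,-.42)
d=ctrl.get_image("wrist");np.savez("pics/w2.npz",**d);cv2.imwrite("pics/w2.png",d["color"][:,:,::-1])
E
```

```text
time: 5.32
position: [0.5084, -0.3786, 0.0533]
tool_rot: [3.05, -0.649, 0.07]
ft_force: [-0.6, 1.0, -0.8]
grip_width: 0.006
time: 5.95
position: [0.4991, -0.3716, 0.216]
tool_rot: [3.056, -0.65, 0.053]
ft_force: [0.2, -0.5, 0.7]
grip_width: 0.377
time: 6.2
position: [0.4992, -0.3712, 0.2627]
tool_rot: [3.052, -0.649, 0.064]
ft_force: [-0.4, 0.4, -0.3]
grip_width: 0.594
t 6.2 pos [ 0.4992 -0.3712  0.2627] yaw -0.419 tilt 0.046 F [-0.4  0.4 -0.3] w 0.594 -> shift [-12.9  -0.8  62.1] twist 0.0012385285563196735
```

View pics/w2.png

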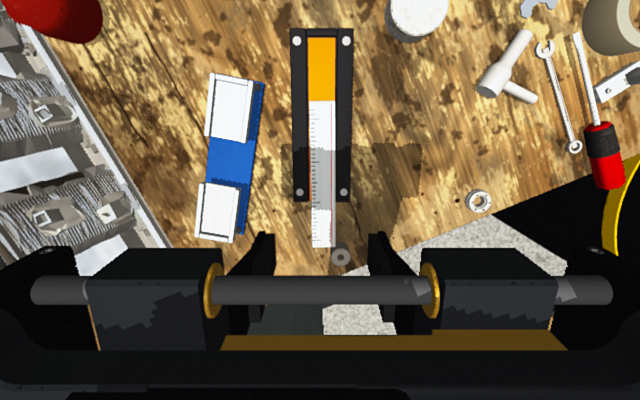

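The bar now overhangs the mouth (row ~202), with its end at row ~247 and its back end at row ~101.

```bash
python3 - <<'E'
from h import *
d=np.load("pics/w2.npz");np.set_printoptions(precision=4,suppress=True)
q=back(d,[(309,101),(335,101),(335.5,247.5),(312,247.5)],.05);print(q[:,:2],q.mean(0))
v=q[0]+q[1]-q[2]-q[3];print(np.arctan2(v[1],v[0]),np.linalg.norm(v)/2)
u=np.array([np.cos(.42),-np.sin(.42)]);m=np.array([.47,-.3592]);print("mid along",(q.mean(0)[:2]-m)@u)
g=q.mean(0)[:2]-u*.058;print("grip at",g,"mouth dist",(g-m)@u,"bush rel",(np.array([.385,-.352])-m)@u)
to(*g,.10,-.42)
E
```

```text
[[ 0.5841 -0.3953]
 [ 0.572  -0.4223]
 [ 0.407  -0.3513]
 [ 0.4193 -0.3239]] [ 0.4956 -0.3732  0.05  ]
-0.4073654908097992 0.17961494906900544
mid along 0.02908092068448268
grip at [ 0.4426 -0.3495] mouth dist -0.028919079315517328 bush rel -0.08054843518857509
t 6.2 pos [ 0.4983 -0.3707  0.2603] yaw -0.419 tilt 0.042 F [ 1.1 -0.1 -0.3] w 0.617 -> shift [-65.9   1.6 157.8] twist 0.0012741840015890737
```

```bash
python3 -m inch '[[0.3,-31,1,50,0],[0.3,-31,1,50,0],[0.3,0,0,45,0],[0.3,0,0,0,0]]'
python3 -c "
from h import *
to(.4472,-.3516,.042,-.41)"
```

```text
time: 6.75
position: [0.4414, -0.3482, 0.1052]
tool_rot: [3.057, -0.649, 0.049]
ft_force: [-0.2, -0.1, 0.6]
grip_width: 0.65
t 6.8 pos [ 0.4414 -0.3482  0.1052] yaw -0.418 tilt 0.035 F [-0.2 -0.1  0.6] w 0.650 -> shift [ 4.5  0.2 63.4] twist -0.008302057314774292
```

```bash
python3 -m inch '[[0.3,3,0,25,-0.008],[0.3,2,0,20,0],[0.3,0,0,12,0],[0.3,0,0,2,0]]'
python3 -c "
from h import *
to(.4472,-.3516,.042,-.41)"
```

```text
time: 7.25
position: [0.4507, -0.3535, 0.0486]
tool_rot: [3.058, -0.636, 0.056]
ft_force: [-0.7, -0.2, 0.3]
grip_width: 0.651
t 7.2 pos [ 0.4507 -0.3535  0.0486] yaw -0.410 tilt 0.040 F [-0.7 -0.2  0.3] w 0.651 -> shift [-4.2 -0.4  6.4] twist -6.981745463185973e-05
```

```bash
python3 -m inch '[[0.3,-4.5,-0.4,5,0],[0.3,-0.5,0,2.5,0],[0.3,0,0,1.5,0]]'
python3 -c "
from h import *
to(.4472,-.3516,.0425,-.41)"
```

```text
time: 7.62
position: [0.4473, -0.3521, 0.0408]
tool_rot: [3.056, -0.636, 0.06]
ft_force: [0.2, -0.6, -0.2]
grip_width: 0.651
t 7.6 pos [ 0.4473 -0.3521  0.0408] yaw -0.410 tilt 0.043 F [ 0.2 -0.6 -0.2] w 0.651 -> shift [-0.2 -0.3 -1.7] twist -0.00021934512504517834
```

Close to grip (60 N) and check the opening; a 30 mm bar should read about 0.345.

```bash
python3 -m inch '[[-1,0,0,0,0],[-1,0,0,0,0],[-1,0,0,0,0],[-1,0,0,0,0],[-1,0,0,0,0]]' 60
python3 -m inch '[[-1,0,0,-3,0],[-1,0,0,-5,0],[-1,0,0,-10,0],[-1,0,0,-10,0]]'
python3 -c "
from h import *
to(.4472,-.3516,.0425,-.41)"
```

```text
time: 8.25
position: [0.4477, -0.3523, 0.0414]
tool_rot: [3.056, -0.636, 0.062]
ft_force: [0.1, 0.9, 0.5]
grip_width: 0.329
time: 8.75
position: [0.446, -0.351, 0.0703]
tool_rot: [3.057, -0.636, 0.059]
ft_force: [0.3, -0.8, -0.9]
grip_width: 0.327
t 8.8 pos [ 0.446  -0.351   0.0703] yaw -0.410 tilt 0.042 F [ 0.3 -0.8 -0.9] w 0.327 -> shift [ 0.2 -0.2 27.8] twist -0.00012484863774719912
```

```bash
python3 -m inch '[[-1,0,0,-15,0],[-1,0,0,-20,0],[-1,0,0,-25,0],[-1,0,0,-15,0],[-1,0,0,0,0]]'
python3 - <<'E'
from h import *
to(.4164,-.4534,.08,-.41)
d=ctrl.get_image("scene");cv2.imwrite("pics/s3.png",cv2.resize(d["color"][60:260,260:520,::-1],None,fx=3,fy=3,interpolation=cv2.INTER_CUBIC))
E
```

```text
time: 9.38
position: [0.4444, -0.3496, 0.1526]
tool_rot: [3.054, -0.635, 0.066]
ft_force: [-0.2, 0.4, -0.8]
grip_width: 0.328
t 9.4 pos [ 0.4444 -0.3496  0.1526] yaw -0.410 tilt 0.047 F [-0.2  0.4 -0.8] w 0.328 -> shift [ 12.3 105.4  74.6] twist 1.1188317913468637e-05
```

View pics/s3.png

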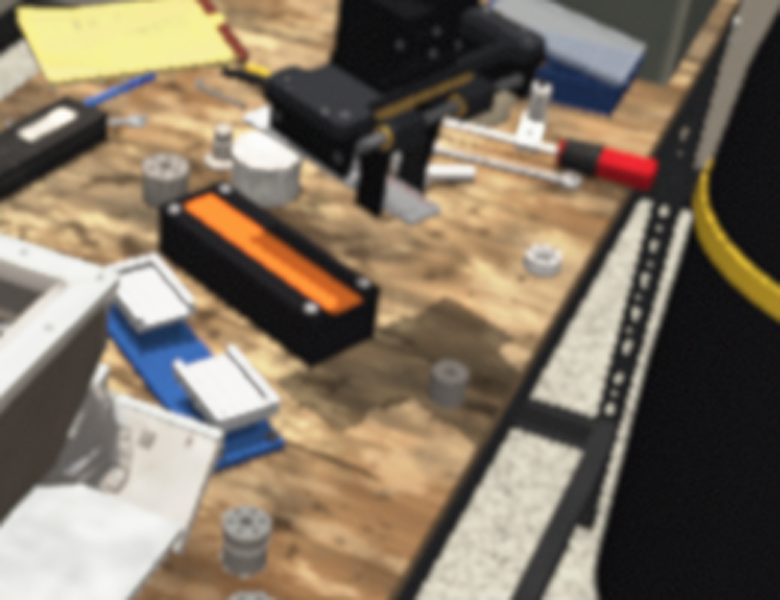

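The bar is held by its end, clear of the block. Moving it sideways to the free bench.

```bash
python3 -m inch '[[-1,3,20,0,0],[-1,3,26,0,0],[-1,3,28,10,0],[-1,3,25,15,0],[-1,0,0,15,0]]'
python3 -m inch '[[-1,0,0,25,0],[-1,0,0,20,0],[-1,0,0,5,0]]'
python3 -c "
from h import *
to(.4164,-.4534,.004,-.41)"
```

```text
time: 10.05
position: [0.4113, -0.4539, 0.1083]
tool_rot: [3.053, -0.64, 0.055]
ft_force: [0.1, 0.7, -1.3]
grip_width: 0.329
time: 10.42
position: [0.4111, -0.4528, 0.0523]
tool_rot: [3.059, -0.641, 0.047]
ft_force: [-0.0, 1.0, -1.3]
grip_width: 0.327
t 10.4 pos [ 0.4111 -0.4528  0.0523] yaw -0.413 tilt 0.034 F [-0.   1.  -1.3] w 0.327 -> shift [ 3.5 -2.1 48.4] twist -0.003110438192419851
```

```bash
python3 -m inch '[[-1,2,-1,17,0],[-1,1,-1,14,0],[-1,0,0,6,0],[-1,0,0,3,0]]'
python3 -c "
from h import *
to(.4164,-.4534,.002,-.41)"
```

```text
time: 10.92
position: [0.4169, -0.4525, 0.0101]
tool_rot: [3.059, -0.639, 0.048]
ft_force: [1.2, -0.1, -1.4]
grip_width: 0.327
t 10.9 pos [ 0.4169 -0.4525  0.0101] yaw -0.412 tilt 0.034 F [ 1.2 -0.1 -1.4] w 0.327 -> shift [-0.3  1.   8.1] twist -0.001738140685595635
```

```bash
python3 -m inch '[[-1,0,0,4,0],[-1,0,0,3,0],[-1,0,0,1.5,0]]'
python3 -m inch '[[-1,0,0,1,0],[-1,0,0,0,0]]'
```

```text
time: 11.3
position: [0.4176, -0.4533, 0.002]
tool_rot: [3.058, -0.639, 0.05]
ft_force: [-0.1, 0.3, -0.4]
grip_width: 0.327
time: 11.55
position: [0.4177, -0.4536, 0.0012]
tool_rot: [3.058, -0.639, 0.051]
ft_force: [-1.7, -0.6, -0.2]
grip_width: 0.328
```

```bash
python3 -m inch '[[0.3,0,0,0,0],[0.3,0,0,0,0],[0.3,0,0,0,0],[0.3,0,0,0,0],[0.3,0,0,0,0]]' 30
python3 -m inch '[[0.3,0,0,-5,0],[0.3,0,0,-15,0],[0.3,0,0,-35,0],[0.3,15,0,-45,0],[0.3,15,0,-45,0]]'
python3 -m inch '[[0.3,15,0,-30,0],[0.3,0,0,0,0]]'
python3 - <<'E'
from h import *
to(.465,-.475,.2,-.41)
d=ctrl.get_image("wrist");np.savez("pics/w3.npz",**d);cv2.imwrite("pics/w3.png",d["color"][:,:,::-1])
E
```

```text
time: 12.18
position: [0.4183, -0.4542, 0.0022]
tool_rot: [3.057, -0.639, 0.053]
ft_force: [-0.5, -0.4, 0.6]
grip_width: 0.646
time: 12.8
position: [0.4391, -0.461, 0.1513]
tool_rot: [3.06, -0.641, 0.044]
ft_force: [0.8, -0.0, -0.2]
grip_width: 0.647
time: 13.05
position: [0.4554, -0.4683, 0.1905]
tool_rot: [3.054, -0.639, 0.059]
ft_force: [1.2, -0.4, -0.6]
grip_width: 0.65
t 13.1 pos [ 0.4554 -0.4683  0.1905] yaw -0.412 tilt 0.043 F [ 1.2 -0.4 -0.6] w 0.650 -> shift [11.8  2.4 -9. ] twist -0.0021920060500009164
```

View pics/w3.png

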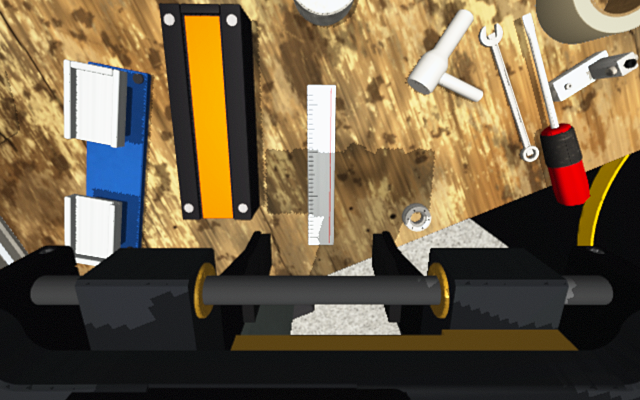

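The bar lies flat on the bench, with corners at about (307,85), (336,85), (334,244) and (309,244).

```bash
python3 - <<'E'
from h import *
d=np.load("pics/w3.npz");np.set_printoptions(precision=4,suppress=True)
q=back(d,[(307,85),(336,85),(334,244.5),(309,244.5)],.005);print(q[:,:2],q.mean(0))
v=q[0]+q[1]-q[2]-q[3];yw=np.arctan2(v[1],v[0]);print(yw,np.linalg.norm(v)/2)
to(*q.mean(0)[:2],.04,yw)
E
```

```text
[[ 0.5541 -0.4967]
 [ 0.542  -0.5244]
 [ 0.3782 -0.4521]
 [ 0.3902 -0.4251]] [ 0.4661 -0.4746  0.005 ]
-0.41370358261676565 0.17889104215357424
t 13.1 pos [ 0.4541 -0.4677  0.1887] yaw -0.413 tilt 0.040 F [ 0.7 -0.6 -0.1] w 0.651 -> shift [  8.   -0.3 149.1] twist 0.001033303647706818
```

```bash
python3 -m inch '[[0.3,4,0,50,0],[0.3,4,0,50,0],[0.3,0,0,35,0],[0.3,0,0,10,0],[0.3,0,0,0,0]]'
python3 -c "
from h import *
to(.4661,-.4746,.001,-.413)"
```

```text
time: 13.72
position: [0.4606, -0.4726, 0.0368]
tool_rot: [3.058, -0.643, 0.044]
ft_force: [-0.1, -0.6, -1.1]
grip_width: 0.649
t 13.7 pos [ 0.4606 -0.4726  0.0368] yaw -0.414 tilt 0.033 F [-0.1 -0.6 -1.1] w 0.649 -> shift [ 4.7 -0.8 36. ] twist -0.001424264445554435
```

```bash
python3 -m inch '[[0.3,3,-0.8,15,0],[0.3,1,0,10,0],[0.3,0,0,6,0],[0.3,0,0,2,0]]'
python3 -c "
from h import *
to(.4661,-.4746,.001,-.413)"
```

```text
time: 14.22
position: [0.4674, -0.4761, 0.0056]
tool_rot: [3.054, -0.643, 0.051]
ft_force: [-0.5, 0.1, 0.4]
grip_width: 0.65
t 14.2 pos [ 0.4674 -0.4761  0.0056] yaw -0.414 tilt 0.038 F [-0.5  0.1  0.4] w 0.650 -> shift [-2.  -0.9  4.5] twist -0.0014874774529360923
```

```bash
python3 -m inch '[[0.3,-2.5,-0.8,3.5,0],[0.3,-0.5,0,1.8,0],[0.3,0,0,0.5,0]]'
python3 -m inch '[[-1,0,0,0,0],[-1,0,0,0,0],[-1,0,0,0,0],[-1,0,0,0,0],[-1,0,0,0,0]]' 50
python3 -c "
from h import *
to(.4661,-.4746,.001,-.413)"
```

```text
time: 14.6
position: [0.4653, -0.4744, 0.0011]
tool_rot: [3.054, -0.643, 0.052]
ft_force: [-1.3, 1.1, 3.7]
grip_width: 0.65
time: 15.22
position: [0.4656, -0.4746, 0.0011]
tool_rot: [3.054, -0.642, 0.054]
ft_force: [-0.6, -0.7, 0.6]
grip_width: 0.331
t 15.2 pos [ 0.4656 -0.4746  0.0011] yaw -0.415 tilt 0.040 F [-0.6 -0.7  0.6] w 0.331 -> shift [ 0.4 -0.2  0.1] twist -0.0015061420711079965
```

```bash
python3 -m inch '[[-1,0,0,-4,0],[-1,0,0,-15,0],[-1,0,0,-30,0],[-1,0,0,-40,0],[-1,0,0,-40,0]]'
python3 -c "
from h import *
to(.5619,-.2703,.13,-.609)"
```

```text
time: 15.85
position: [0.4596, -0.4693, 0.1318]
tool_rot: [3.057, -0.643, 0.044]
ft_force: [-0.1, -0.8, -0.6]
grip_width: 0.33
t 15.8 pos [ 0.4596 -0.4693  0.1318] yaw -0.415 tilt 0.033 F [-0.1 -0.8 -0.6] w 0.330 -> shift [ 1.350e+01 -2.234e+02 -2.000e-01] twist 0.19445769223297948
```

```bash
python3 -m inch '[[-1,2,-25,-3,0],[-1,3,-40,-2,0],[-1,3,-45,0,0],[-1,3,-45,0,0],[-1,2,-40,0,0]]'
python3 -m inch '[[-1,0,-15,0,0],[-1,0,0,0,0.06],[-1,0,0,0,0.07],[-1,0,0,0,0.06],[-1,0,0,0,0]]'
python3 - <<'E'
from h import *
to(.5619,-.2703,.07,-.609)
d=ctrl.get_image("wrist");np.savez("pics/w4.npz",**d)
cv2.imwrite("pics/w4.png",cv2.resize(d["color"][0:290,200:440,::-1],None,fx=2,fy=2,interpolation=cv2.INTER_CUBIC))
E
```

```text
time: 16.48
position: [0.5528, -0.3001, 0.1467]
tool_rot: [3.043, -0.657, 0.065]
ft_force: [0.1, -0.1, -1.6]
grip_width: 0.332
time: 17.1
position: [0.5593, -0.2871, 0.1502]
tool_rot: [2.966, -0.948, 0.074]
ft_force: [-0.3, -1.4, -0.7]
grip_width: 0.334
t 17.1 pos [ 0.5593 -0.2871  0.1502] yaw -0.618 tilt 0.055 F [-0.3 -1.4 -0.7] w 0.334 -> shift [-11.9 -16.1  79.5] twist -0.009374382920555036
```

View pics/w4.png

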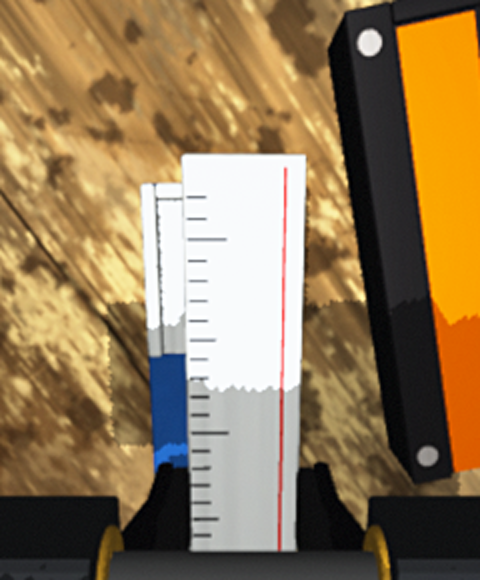

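The bar is level in the grip, over the rest and offset right by about one wall. I'll refine the rest's pose from saved range images rather than spend another picture.

```bash
python3 - <<'E'
from h import *
for n in("w1","w2","w3","top0"):
    d=np.load(f"pics/{n}.npz");z=d["range_z"];v,u=np.mgrid[:400,:640]
    r=np.c_[u.ravel(),v.ravel(),np.ones(u.size)]@np.linalg.inv(d["K"]).T*z.reshape(-1,1)
    X=(r-d["t"])@d["R"]
    m=(z.ravel()>0)&(np.hypot(X[:,0]-.561,X[:,1]+.2697)<.13)
    u_=np.array([np.cos(.61),-np.sin(.61)]);lat=(X[:,:2]-[.561,-.2697])@[np.sin(.61),np.cos(.61)]
    m&=abs(lat)<.04
    P=X[m&(X[:,2]>.033)&(X[:,2]<.056)]
    if len(P)<50: continue
    c,s,a=cv2.minAreaRect((P[:,:2]*1000).astype(np.float32))
    l=(P[:,:2]-[.561,-.2697]);
    print(n,len(P),"rect",np.round(c,1),np.round(s,1),"yaw",round(np.deg2rad(a),3),"zmed",np.median(P[:,2]).round(4))
E
```

```text
w1 4978 rect [ 561.4 -269.8] [ 49.6 200. ] yaw 0.961 zmed 0.04
w2 5128 rect [ 561.5 -269.9] [ 49.6 199.9] yaw 0.964 zmed 0.0399
w3 8168 rect [ 561.9 -269.8] [ 51.4 199.6] yaw 0.96 zmed 0.0401
top0 1279 rect [ 560.8 -268.7] [ 49.2 200.3] yaw 0.963 zmed 0.0409
```

```bash
python3 - <<'E'
from h import *
d=np.load("pics/w4.npz");z=d["range_z"];v,u=np.mgrid[:400,:640]
X=(np.c_[u.ravel(),v.ravel(),np.ones(u.size)]@np.linalg.inv(d["K"]).T*z.reshape(-1,1)-d["t"])@d["R"]
m=((z>0)&(u>285)&(u<356)&(v>70)&(v<228)).ravel()&(X[:,2]>.11)
P=X[m];c,s,a=cv2.minAreaRect((P[:,:2]*1000).astype(np.float32));b=np.array(cv2.boxPoints((c,s,a)))/1000;print(c,s,np.deg2rad(a),b)
A=np.c_[P[:,:2],np.ones(len(P))];k=np.linalg.lstsq(A,P[:,2],rcond=None)[0]
st=ctrl.get_state();p=st["position"]
yw=np.deg2rad(a)-(np.pi/2 if np.deg2rad(a)>.5 else 0)
u_=np.array([np.cos(yw),np.sin(yw)]);n=np.array([-u_[1],u_[0]])
q=(P[:,:2]-p[:2]);print("yaw",yw,"far end along",(q@u_).max(),"lat mid",((q@n).max()+(q@n).min())/2,"slope along/lat",k[:2]@u_,k[:2]@n,"z at tcp",k@[p[0],p[1],1],p)
to(.5614,-.2698,.07,-.609)
E
```

```text
(602.1143798828125, -316.65960693359375) (30.159738540649414, 76.75886535644531) 0.9517433995625144 [[ 0.5621067  -0.30667087]
 [ 0.6246214  -0.35121128]
 [ 0.64212203 -0.32664835]
 [ 0.57960737 -0.28210795]]
yaw -0.6190529272323821 far end along 0.09034901503399782 lat mid 0.0009051781472027539 slope along/lat 0.013498213626139042 0.0017945786090155912 z at tcp 0.1534629451068652 [ 0.55926365 -0.2872407   0.15021277]
t 17.1 pos [ 0.5593 -0.2872  0.1502] yaw -0.618 tilt 0.055 F [-0.5 -0.9 -0.4] w 0.326 -> shift [-12.7 -16.3  79.5] twist -0.00912301957220496
```

```bash
python3 -m inch '[[-1,-6,-8,15,-0.009],[-1,-5,-8,20,0],[-1,0,0,25,0],[-1,0,0,12,0],[-1,0,0,0,0]]'
python3 -c "
from h import *
to(.5607,-.2703,.055,-.609)"
```

```text
time: 17.77
position: [0.5606, -0.2688, 0.0726]
tool_rot: [2.973, -0.928, 0.07]
ft_force: [-0.2, -0.3, -0.8]
grip_width: 0.333
t 17.8 pos [ 0.5606 -0.2688  0.0726] yaw -0.605 tilt 0.052 F [-0.2 -0.3 -0.8] w 0.333 -> shift [ 0.1  1.  17.6] twist 0.0039266186926734115
```

```bash
python3 -m inch '[[-1,0,1,8,0.004],[-1,0,0,5,0],[-1,0,0,2,0],[-1,0,0,0,0]]'
python3 -c "
from h import *
to(.5607,-.2703,.042,-.609)"
```

```text
time: 18.27
position: [0.5618, -0.271, 0.0586]
tool_rot: [2.97, -0.935, 0.075]
ft_force: [0.6, -0.2, -1.1]
grip_width: 0.33
t 18.3 pos [ 0.5618 -0.271   0.0586] yaw -0.609 tilt 0.056 F [ 0.6 -0.2 -1.1] w 0.330 -> shift [-2.2 -0.1 16.5] twist -0.00046710414766826247
```

```bash
python3 -m inch '[[-1,-1.5,0,5,0],[-1,-0.5,0,4,0],[-1,-0.5,0,2,0],[-1,0,0,0,0]]'
python3 -c "
from h import *
to(.5607,-.2703,.042,-.609)"
```

```text
time: 18.77
position: [0.5603, -0.27, 0.0472]
tool_rot: [2.97, -0.935, 0.077]
ft_force: [0.5, -0.5, -1.6]
grip_width: 0.333
t 18.8 pos [ 0.5603 -0.27    0.0472] yaw -0.609 tilt 0.056 F [ 0.5 -0.5 -1.6] w 0.333 -> shift [ 0.2 -0.1  5.2] twist -0.0004580073230198156
```

```bash
python3 -m inch '[[-1,0,0,2.5,0],[-1,0,0,2,0],[-1,0,0,1.5,0]]'
python3 -c "
from h import *
to(.5607,-.2703,.041,-.609)"
```

```text
time: 19.15
position: [0.5608, -0.2704, 0.0412]
tool_rot: [2.97, -0.935, 0.077]
ft_force: [-0.5, 0.5, 0.1]
grip_width: 0.327
t 19.1 pos [ 0.5608 -0.2704  0.0412] yaw -0.609 tilt 0.057 F [-0.5  0.5  0.1] w 0.327 -> shift [-0.2 -0.   0.2] twist -0.0004663917500518089
```

```bash
python3 -m inch '[[0.1,0,0,0,0],[0.1,0,0,0,0],[0.1,0,0,0,0],[0.1,0,0,0,0]]' 20
python3 -m inch '[[0.1,0,0,-5,0],[0.1,0,0,-15,0],[0.1,0,0,-40,0],[0.1,0,0,-50,0],[0.1,-30,0,-50,0]]'
python3 -m inch '[[0.1,-40,0,-30,0],[0.1,0,0,0,0]]'
python3 - <<'E'
from h import *
to(.5614,-.2698,.25)
d=ctrl.get_image("wrist");cv2.imwrite("pics/w5.png",d["color"][:,:,::-1])
z=d["range_z"];v,u=np.mgrid[:400,:640]
X=(np.c_[u.ravel(),v.ravel(),np.ones(u.size)]@np.linalg.inv(d["K"]).T*z.reshape(-1,1)-d["t"])@d["R"]
w=[np.cos(.609),-np.sin(.609)];n=[-w[1],w[0]];q=X[:,:2]-[.5614,-.2698];a=q@w;b=q@n
m=(z.ravel()>0)&(abs(b)<.011)&(abs(a)<.085);P=X[m]
for lo,hi in((-.085,-.04),(-.02,.02),(.04,.085)):
    k=(a[m]>lo)&(a[m]<hi);print(lo,hi,k.sum(),np.median(P[k,2]).round(4))
k=(z.ravel()>0)&(abs(a)<.025)&(abs(b)<.03)&(X[:,2]>.03)&(X[:,2]<.06);print("mid lateral",b[k].min(),b[k].max())
E
```

```text
time: 19.65
position: [0.5613, -0.2706, 0.0416]
tool_rot: [2.97, -0.935, 0.079]
ft_force: [0.1, -0.0, 0.2]
grip_width: 0.545
time: 20.27
position: [0.5285, -0.2465, 0.2032]
tool_rot: [2.971, -0.936, 0.07]
ft_force: [-0.4, -0.8, -0.1]
grip_width: 0.549
time: 20.52
position: [0.4959, -0.2214, 0.24]
tool_rot: [2.969, -0.934, 0.089]
ft_force: [0.9, -0.4, 0.1]
grip_width: 0.552
t 20.5 pos [ 0.4959 -0.2214  0.24  ] yaw -0.609 tilt 0.064 F [ 0.9 -0.4  0.1] w 0.552 -> shift [81.9  2.2 -4.8] twist None
-0.085 -0.04 9671 0.3444
-0.02 0.02 745 0.0442
0.04 0.085 952 0.0442
mid lateral -0.015081677758874387 0.014930017916216686
```

View pics/w5.png

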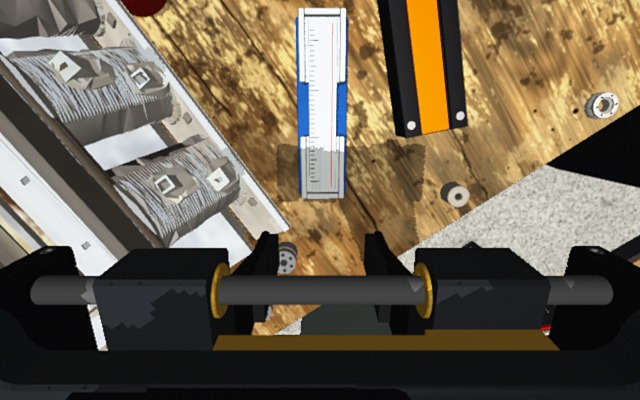

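The bar lies between the walls of both cups (rows ~16 to ~190, centred at column ~323). The bush (455,195) and the retainer (603,105) are in place. Handing in.

```bash
python3 -c "
from bench import ctrl
print(ctrl.close_job())"
```

```text
the job is handed in; nothing more can be done
None
```

I handed the job in at about 20.5 s of the 72 s allowed. The straightedge lies in both cups of the blue rest, released, with the gripper clear above it. The hand-in gives no verdict.

**What I did**
- I pressed on the bar with shut fingers at about 5–8 N (briefly up to 18 N before the drag) and slid it out to an overhang of about 61 mm.
- I gripped it by that end at 60 N, lifted it clear and laid it flat on the bench to the right of the block, parallel to it. That is a different clear spot from the one the task suggests.
- I took it again by the middle and lowered it into the cups.

**Last checks**
- **Height:** the bar's top measured 44.2 mm both at the middle and towards the far cup. Lying flat on the cup floors it would be 45 mm, and the calibration is good to about 2 mm.
- **Sideways position:** it measured centred across the rest to within 0.1 mm, between the walls of both cups.
- **Not measured:** I checked the near cup by eye only, because the gripper got into that part of the range reading, which came out at a useless 344 mm. I also did not measure the position along the rest after letting go.
- **Bystanders:** the bush and retainer looked undisturbed. I did not check the piston again, and I never worked out for certain which object it was; no move went near the likely candidates.
- **Tool tilt:** the tool had drifted to about 0.06 rad off vertical by the end. The bar itself measured about 0.013 rad off level in the grip before I let go.

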